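# Proof-tug a pressed dowel

### The arm

A 6-joint arm with a two-finger parallel gripper is mounted at the origin on a cart in front of the work surface, level with it; the furniture and walls round the work are solid. World frame = base frame: x ahead of the robot, y to its left, z up, the work surface at z = 0. Lengths are in m, angles in rad, forces in N, time in s.
With the tool pointing down it reaches from about 0.4 to 0.825 m from the base axis. Payload 7 kg.
Tool frame: the origin (TCP) lies at the very end of the fingers, on their centre line; the grasp point (between the pads) lies 19 mm behind it; z points along the fingers, y is the line along which they close (so a half turn about z gives the same grasp; the last joint's range is limited). The gripper opens to 88 mm and grips with 3 to 60 N. Pads are 19 mm wide; open, the fingers measure 130 mm over their backs; the gripper's body (78 mm by 193 mm) begins 47 mm behind the grasp point.
Start: joints at [0.288, 0.359, 0.012, 0, -1.224, -0.288], TCP at [0.675, -0, 0.189] pointing down, gripper open.
Joint ranges: [-3.07, 3.07], [-1.43, 2.12], [-1.02, 1.25], [-3.03, 1.67], [-3.05, -0], [-3.03, 3.03]. Speed limits (rad/s): [2.39, 2.39, 3.01, 3.14, 3.14, 3.14].

### API

Orientations are given as a unit quaternion [x, y, z, w].
In Python, from bench import bot gives the robot as it stands.
- The arm moves only by the tool play_rows, never from a script. Its argument "targets" is a list of rows, each an object with "delta_pos": the shift along the world's x, y, z each as a share of 0.5 m, from -1 to 1, a list of three; "twist": the turn, a rotation vector about the world's x, y, z each as a share of 60 degrees, from -1 to 1, a list of three; "fingers": the closure, from 0 (fully open) to 1 (shut). A call has 1 to 12 rows; each row is the pose to reach, as a shift and turn from the pose commanded when the call began; what a row does not reach only later rows make up. A row lasts 1/10 s, in which the tool goes at most 50 mm and 8.59 degrees, less where a joint would pass 70% of its speed; a pose out of reach is approached as far as the arm can. A call with a number of a shift or a turn outside -1 to 1 is refused whole. A call with a gripper value outside its range is refused whole. The fingers move at their own pace and stop on an object; "grip_force" is the grip in N (left out, the last holds). Time passes only in rows, so rows that repeat a pose let the fingers close. It gives the time, the measured TCP pose, the force, the opening and the grip force at its end, in the units of the state.
- bot.read_state(): the state, without advancing time (a new reading comes with each control period).
- bot.get_image(name): name is "scene" or "side" or "wrist"; returns the picture (384x512x3 uint8, red, green, blue); there is no depth.
- bot.camera_params(name): a dict with "mtx" (3x3 intrinsics, pixels), "dist_coeffs" ([k1, k2, p1, p2, k3] as OpenCV has them; the pictures are not rectified), "rvec" (rotation vector, rad) and "tvec" (3), from world to camera coordinates, as OpenCV has them; the wrist camera has in their place "tool_from_camera" (4x4, takes a point from camera to tool coordinates, whose origin is the TCP and whose axes are the flange's). Camera axes: x right, y down, z forward; pixel columns grow to the right and rows downward; lengths in m; the calibration is good to about 2 mm. A picture is of the moment at which its call begins: read the wrist's pose just before it. camera_params takes no time and is no camera call.
- bot.job_done(): hands the job in; it is judged then, once.
Trained networks look in the newest picture that a camera, given by its name, has taken for a name from the list of things; names that differ only in an ending like _2 or _b are one class to them, and where a whole thing is asked for, a point or a joint stands for the part that bears it (a point fixed in the world has none). Each returns a list of dicts, best first, with "score" (0 to 1); they miss things now and then, are a little off and sometimes report something else, mostly with a low value. They report only what shows in the picture. A call takes as long as a camera call. They do not tell look-alikes from the thing itself.
- bot.search_frame(camera, label): "pixel" ([column, row] in pixels, amid what is visible of it).
- bot.cut_out(camera, label): "pixels" (384x512 bool, what is visible of it) and "pixel" ([column, row] in pixels, amid what is visible of it).
The state is a dict: "time_s": time; "q": joint angles; "joint_velocities": joint speeds; "joint_efforts": joint torques, N m; "eef_pos": TCP position; "orientation": TCP orientation; "force": force on the tool from outside, world axes, zero at the start; "moment": the same for the moment, N m; "gripper_width": finger opening in m; "finger_force": force on a finger pad.
Only numpy, scipy, OpenCV 4.12 (cv2) and the standard library are available. Lean on these libraries where they do the work, as an engineer would, in place of code of your own. Each camera call takes 0.05 s, during which the arm holds its last target. There are 200 camera calls.

### The job

Check that the brass dowel is firmly pressed in: grip it and pull it straight up until the green band of its spring gauge shows, and hold that pull for a full second without ever letting the red band show. Then lower it fully home still in the grip, and only then let go; leave the steel dowel alone.

Things in the scene. Friction and masses are not known exactly. Their poses are not given: they have to be found in the camera images.
- brass_dowel (a point): The dowel to test: upright brass (yellow) pin, 20 mm diameter, small dark hole in its top. Of it 50 mm show, 40 to 90 mm above the table when home; this point is their middle (65 mm), z up along it. It is pressed fast into the sleeve of a spring pull gauge bolted to the table: base 70 x 70 x 8 mm, round housing 44 mm diameter to height 36 mm, then the sleeve's steel rim, 38 mm diameter, 4 mm thick.
- brass_gauge (a joint): Rise of the brass dowel with its sleeve, m: 0 home, up positive, stop at 0.022. A spring pulls down: about 6 N to start, plus 0.9 N per mm (16 N in mid-green). The rising sleeve shows between housing and rim: a white band at first, from 6 mm rise also the green band below it (mid-green 11 mm), from 17 mm also the red band (pulled too hard).
- steel_dowel (a point): The bystander: the same pin in bare grey steel on an identical gauge, at least 0.14 m from the brass one, on either side of it. Point and axes as for the brass dowel.
- steel_gauge (a joint): Rise of the steel dowel with its sleeve, m; 0 is home and it must stay there.
There are look-alikes about, which are no part of the job. What is shaped like the part that bears brass_dowel but blue is not meant.

How it is judged:
By the outcome, as a careful person would: the job done as asked, in the order asked, and still so for the second after the job is handed in, with the robot touching nothing.
It also fails if it takes over 29 s, if anything falls off the work surface, if the arm or the gripper's body presses on something with over 40 N, if the wrist force passes 120 N, or if a joint passes its speed limit or range.

## Working session

There is one attempt and no reset: what is moved stays moved. The work goes in short steps, Python scripts to look and compute and a tool call to move; the robot and the scene stay as the last step left them, time stands still between calls to the robot, and variables do not carry over. Pictures are saved under pics/ and viewed, at most 10 in all, crops included, and the job is handed in when it is done.

Besides the shell and the picture viewer there is one more tool, called after "Request:" by a JSON object that holds its "op" and its "data". play_rows: Moves the arm, as the interface text tells. Its arguments: {"type":"object","properties":{"targets":{"type":"array"},"grip_force":{"type":"number"}},"required":["targets"]}

```bash
mkdir -p pics; cat > h.py <<'E'
import numpy as np,cv2
from bench import bot
from scipy.spatial.transform import Rotation as R
def cam(n,s=None):
    p=bot.camera_params(n);K=np.array(p["mtx"],float);d=np.array(p["dist_coeffs"],float)
    if "rvec" in p:
        Rm=cv2.Rodrigues(np.array(p["rvec"],float))[0];t=np.array(p["tvec"],float).ravel()
    else:
        T=np.eye(4);T[:3,:3]=R.from_quat(s["orientation"]).as_matrix();T[:3,3]=s["eef_pos"]
        W=np.linalg.inv(T@np.array(p["tool_from_camera"]));Rm=W[:3,:3];t=W[:3,3]
    return K,d,Rm,t
def ray(c,px):
    K,d,Rm,t=c
    u=cv2.undistortPoints(np.array([[px]],float),K,d).ravel()
    v=Rm.T@np.array([u[0],u[1],1]);return -Rm.T@t,v/np.linalg.norm(v)
def tri(rs):
    A=0;b=0
    for o,v in rs:
        P=np.eye(3)-np.outer(v,v);A=A+P;b=b+P@o
    x=np.linalg.solve(A,b);return x,[float(np.linalg.norm((np.eye(3)-np.outer(v,v))@(x-o))) for o,v in rs]
def atz(r,z): o,v=r;return o+v*(z-o[2])/v[2]
def proj(c,X): return cv2.projectPoints(np.array([X],float),cv2.Rodrigues(c[2])[0],c[3],c[0],c[1])[0].ravel()
E
python3 - <<'E'
from h import *
ims=[]
s=bot.read_state();print(s["time_s"],s["eef_pos"],s["orientation"],s["gripper_width"])
for n in ["scene","side","wrist"]:
    im=bot.get_image(n)[:,:,::-1].copy();c=cam(n,s)
    for l in ["brass_dowel","steel_dowel"]:
        for r in bot.search_frame(n,l)[:4]:
            print(n,l,r["pixel"],round(r["score"],2),atz(ray(c,r["pixel"]),.065).round(3))
    ims.append(im);cv2.imwrite(f"pics/{n}0.png",im)
cv2.imwrite("pics/a.png",cv2.resize(np.hstack(ims[:2]),(800,300)))
E
```

```text
0.0 [ 6.74464765e-01 -3.03788405e-05  1.88413903e-01] [-7.07066342e-01  7.07146749e-01  5.20179859e-04 -6.26710133e-04] 0.08787908512541535
scene brass_dowel [304.5, 238.4] 0.7 [ 0.578 -0.073  0.065]
scene brass_dowel [196.3, 180.9] 0.69 [0.507 0.267 0.065]
scene steel_dowel [225.6, 199.2] 0.86 [0.525 0.142 0.065]
side brass_dowel [278.4, 165.5] 0.85 [ 0.585 -0.033  0.065]
side steel_dowel [263.8, 209.2] 0.59 [0.524 0.174 0.065]
wrist brass_dowel [330.0, 132.3] 0.61 [ 0.597 -0.052  0.065]
```

View pics/scene0.png

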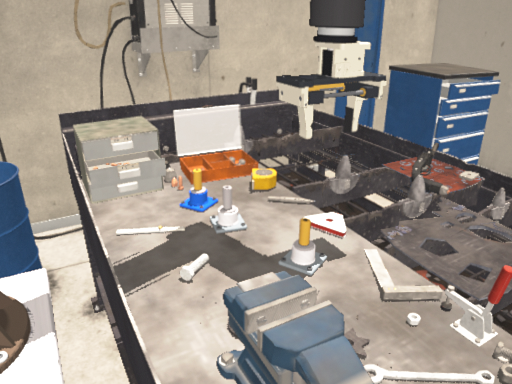

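View pics/side0.png

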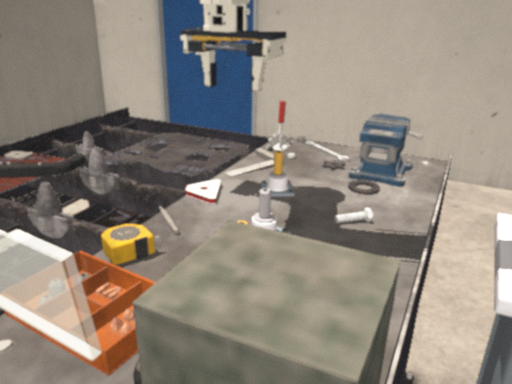

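The scene picture shows the brass pin on a grey gauge at about (304,235), the steel pin at (227,195) and the blue look-alike at (197,180). In the side view brass is at (278,165) and steel at (264,205). The vise is near the brass pin in the scene view. Next I triangulate from the yellow masks.

```bash
python3 - <<'E'
from h import *
s=bot.read_state();rs=[]
for n,g in [("scene",(304,235)),("side",(278,164)),("wrist",(330,132))]:
    im=cv2.imread(f"pics/{n}0.png");h=cv2.cvtColor(im,cv2.COLOR_BGR2HSV)
    m=cv2.inRange(h,(15,110,60),(32,255,255))
    k,lab,st,ce=cv2.connectedComponentsWithStats(m)
    i=min([i for i in range(1,k) if st[i,4]>40],key=lambda i:np.hypot(*(ce[i]-g)))
    print(n,ce[i],st[i]);c=cam(n,s);rs.append(ray(c,ce[i]))
print(tri(rs),tri(rs[:2]),tri(rs[::2]))
E
```

```text
scene [304.24150943 231.83018868] [299 219  12  27 265]
side [278.         162.72677596] [274 152   9  23 183]
wrist [335.3505618  134.28089888] [321 125  30  21 445]
(array([ 0.59267726, -0.05077877,  0.06393779]), [0.0011317148585757294, 0.0007729879159100883, 0.0014278082193539756]) (array([ 0.59352104, -0.05149711,  0.06354325]), [0.0003552096093292853, 0.00035520960932944133]) (array([ 0.59221   , -0.05097588,  0.06376903]), [0.0012060639911851583, 0.0012060639911850148])
```

View pics/wrist0.png

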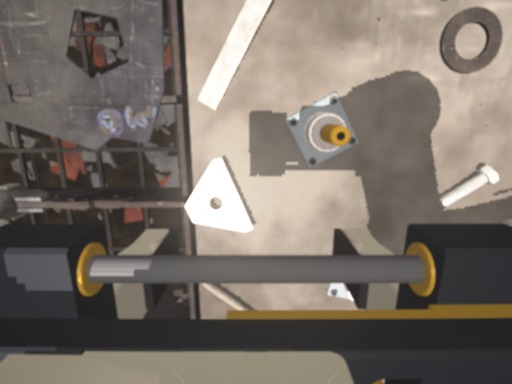

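The wrist view shows the brass pin and its dark hole at (338,134) on a grey base, with nothing tall nearby. The triangulated point is (0.593, -0.051, 0.064), and its height agrees with the 65 mm in the text. I move above it.

Request:
{"op": "play_rows", "data": {"targets": [{"delta_pos":[-0.08,-0.05,0],"twist":[0,0,0],"fingers":0},{"delta_pos":[-0.163,-0.102,-0.05],"twist":[0,0,0],"fingers":0},{"delta_pos":[-0.163,-0.102,-0.12],"twist":[0,0,0],"fingers":0},{"delta_pos":[-0.163,-0.102,-0.12],"twist":[0,0,0],"fingers":0},{"delta_pos":[-0.163,-0.102,-0.12],"twist":[0,0,0],"fingers":0}]}}

```text
time_s: 0.95
eef_pos: [0.5941, -0.0511, 0.1301]
orientation: [0.707, -0.707, 0.0, 0.0]
force: [0.5, -0.8, 0.5]
gripper_width: 0.0876
finger_force: 0.0
```

```bash
python3 - <<'E'
from h import *
s=bot.read_state();print(s["time_s"],s["eef_pos"],s["force"])
ims=[]
for n in ["scene","side","wrist"]:
    im=bot.get_image(n)[:,:,::-1].copy();cv2.imwrite(f"pics/{n}1.png",im)
    c=cam(n,s);print(n,proj(c,[.593,-.051,.09]),proj(c,[.593,-.051,.065]),proj(c,s["eef_pos"]))
    if n!="wrist":
        u,v=proj(c,[.593,-.051,.08]).astype(int);im=cv2.resize(im[v-60:v+60,u-65:u+65],(400,369))
    else: im=cv2.resize(im,(400,300));wim=im;continue
    ims.append(im)
W=np.zeros((560,800,3),np.uint8);t=np.hstack(ims);W[:260]=cv2.resize(t,(800,369))[55:315];W[260:,:400]=wim
cv2.imwrite("pics/b.png",W)
E
```

```text
0.95 [ 0.59408224 -0.05114004  0.13005445] [ 0.48216456 -0.79710259  0.48719275]
scene [304.75894811 218.89610948] [304.01316445 230.93572753] [306.52126112 198.76810405]
side [278.66558153 151.28845737] [278.2564959  162.32989639] [278.8880803  133.03299303]
wrist [257.08870078 203.36019214] [256.94220547 195.45799278] [255.82606965 219.65700441]
```

View pics/b.png

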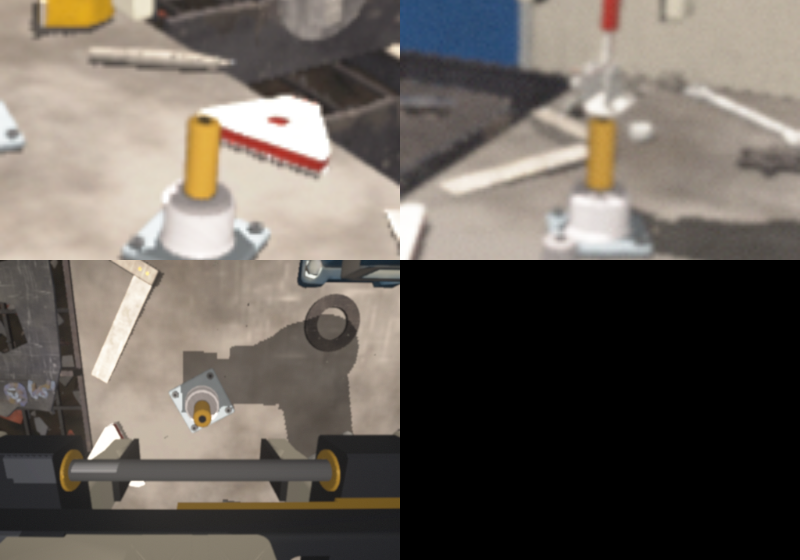

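The hole in the brass pin is at wrist pixel (258,202) and I predicted (257,203). The alignment is within a millimetre and the vise is well clear. I descend and grip.

Request:
{"op": "play_rows", "data": {"targets": [{"delta_pos":[-0.002,0,-0.05],"twist":[0,0,0],"fingers":0},{"delta_pos":[-0.002,0,-0.1],"twist":[0,0,0],"fingers":0},{"delta_pos":[-0.002,0,-0.14],"twist":[0,0,0],"fingers":0},{"delta_pos":[-0.002,0,-0.156],"twist":[0,0,0],"fingers":0},{"delta_pos":[-0.002,0,-0.156],"twist":[0,0,0],"fingers":0.4},{"delta_pos":[-0.002,0,-0.156],"twist":[0,0,0],"fingers":0.7},{"delta_pos":[-0.002,0,-0.156],"twist":[0,0,0],"fingers":1},{"delta_pos":[-0.002,0,-0.156],"twist":[0,0,0],"fingers":1},{"delta_pos":[-0.002,0,-0.156],"twist":[0,0,0],"fingers":1},{"delta_pos":[-0.002,0,-0.156],"twist":[0,0,0],"fingers":1}], "grip_force": 55}}

```text
time_s: 2.1
eef_pos: [0.5927, -0.051, 0.0518]
orientation: [-0.707, 0.707, -0.0, 0.0]
force: [-0.4, 0.6, -0.2]
gripper_width: 0.0454
finger_force: 0.0
```

Request:
{"op": "play_rows", "data": {"targets": [{"delta_pos":[0,0,0],"twist":[0,0,0],"fingers":1},{"delta_pos":[0,0,0],"twist":[0,0,0],"fingers":1},{"delta_pos":[0,0,0],"twist":[0,0,0],"fingers":1},{"delta_pos":[0,0,0],"twist":[0,0,0],"fingers":1},{"delta_pos":[0,0,0],"twist":[0,0,0],"fingers":1},{"delta_pos":[0,0,0],"twist":[0,0,0],"fingers":1}], "grip_force": 55}}

```text
time_s: 2.7
eef_pos: [0.594, -0.0511, 0.0532]
orientation: [0.707, -0.707, 0.001, -0.001]
force: [-0.5, -0.8, 9.7]
gripper_width: 0.0016
finger_force: 5.1
```

The opening is 1.6 mm, so the pin is not between the pads. I look.

```bash
python3 - <<'E'
from h import *
s=bot.read_state();print(s["time_s"],s["eef_pos"],s["force"],s["moment"],s["gripper_width"])
ims=[]
for n in ["scene","side"]:
    im=bot.get_image(n)[:,:,::-1].copy();cv2.imwrite(f"pics/{n}2.png",im)
    c=cam(n,s);u,v=proj(c,[.593,-.051,.08]).astype(int);ims.append(cv2.resize(im[v-60:v+60,u-65:u+65],(400,369),interpolation=cv2.INTER_CUBIC))
im=bot.get_image("wrist")[:,:,::-1];cv2.imwrite("pics/wrist2.png",im)
W=np.zeros((600,800,3),np.uint8);W[:369]=np.hstack(ims);W[369:,:308]=cv2.resize(im,(308,231))
cv2.imwrite("pics/c.png",W)
E
```

```text
2.7 [ 0.59398669 -0.05109132  0.0532048 ] [-0.49279137 -0.77163502  9.68911067] [-0.03852159  0.34385    -0.01917836] 0.0015943213350571618
```

View pics/c.png

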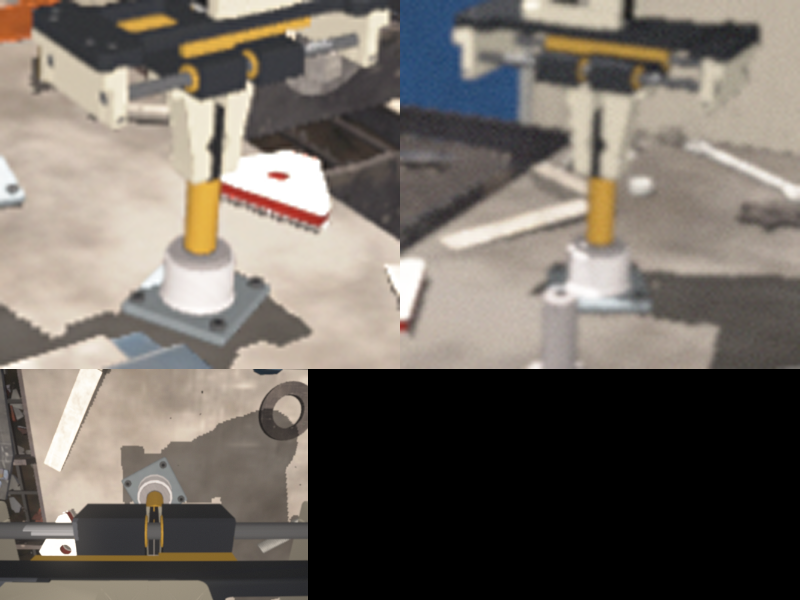

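In both outside views the fingertips seem to rest on the pin's top (z about 0.085), although the reported TCP z is 0.053. I check the reported TCP against the images.

```bash
python3 - <<'E'
from h import *
s=bot.read_state()
for n in ["scene","side"]:
    c=cam(n);print(n,"cam at",(-c[2].T@c[3]).round(2),"start TCP",proj(c,[.6745,0,.188]).round(1),"tips",[proj(c,[.6745+d,0,.188]).round(1) for d in(-.044,.044)])
    for z in(.04,.053,.09): print(z,proj(c,[.594,-.051,z]).round(1))
r=[ray(cam("scene"),(329.5,134)),ray(cam("side"),(233,87.5))];print(tri(r))
print(bot.camera_params("wrist")["tool_from_camera"])
ims=[]
for n in["scene","side"]:
    a=cv2.imread(f"pics/{n}0.png");x,y=((330,110) if n=="scene" else(233,80))
    u,v=proj(cam(n),[.593,-.051,.065]).astype(int)
    for k in "12":
        b=cv2.imread(f"pics/{n}{k}.png");ims.append(cv2.resize(b[v-70:v+30,u-65:u+65],(390,300),interpolation=cv2.INTER_CUBIC))
cv2.imwrite("pics/d.png",np.vstack([np.hstack(ims[:2]),np.hstack(ims[2:])]))
E
```

```text
scene cam at [ 0.2  -0.58  0.44] start TCP [327.  152.6] tips [array([308.2, 156.2]), array([344.8, 149.2])]
0.04 [303.7 242.5]
0.053 [304.1 236.5]
0.09 [305.2 218.8]
side cam at [0.24 0.81 0.4 ] start TCP [233.4 106.3] tips [array([253. , 108.8]), array([214.6, 103.9])]
0.04 [277.4 173.1]
0.053 [277.6 167.5]
0.09 [278.2 151.2]
(array([ 0.67604401, -0.00156361,  0.22509713]), [0.00028314079773595745, 0.0002831407977359786])
[[ 2.70897449e-04 -9.64508040e-01 -2.64053341e-01  6.99214803e-02]
 [ 9.99999934e-01  1.97147712e-04  3.05797599e-04 -2.35243010e-04]
 [-2.42886731e-04 -2.64053406e-01  9.64508030e-01 -1.95899183e-01]
 [ 0.00000000e+00  0.00000000e+00  0.00000000e+00  1.00000000e+00]]
```

View pics/d.png

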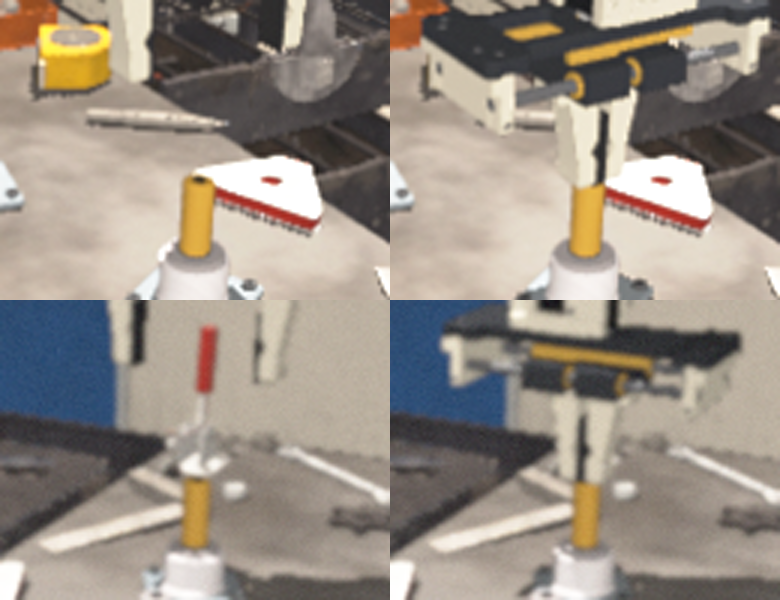

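The fingertips sit about 37 mm higher than the reported TCP. At the start they triangulate to z = 0.225 against 0.188 reported, and the contact on the pin top (0.090 against 0.053) gives the same offset. Horizontal agreement is fine. I lift, reopen, and descend with the tip at a reported z of about 0.014.

Request:
{"op": "play_rows", "data": {"targets": [{"delta_pos":[0,0,0.03],"twist":[0,0,0],"fingers":0.8},{"delta_pos":[0,0,0.03],"twist":[0,0,0],"fingers":0.3},{"delta_pos":[0,0,0.03],"twist":[0,0,0],"fingers":0.3},{"delta_pos":[0,0,0.03],"twist":[0,0,0],"fingers":0.3},{"delta_pos":[0,0,0.03],"twist":[0,0,0],"fingers":0.3},{"delta_pos":[0,0,0.03],"twist":[0,0,0],"fingers":0.3},{"delta_pos":[0,0,0.03],"twist":[0,0,0],"fingers":0.3},{"delta_pos":[0,0,0.03],"twist":[0,0,0],"fingers":0.3},{"delta_pos":[0,0,0.03],"twist":[0,0,0],"fingers":0.3},{"delta_pos":[0,0,0.03],"twist":[0,0,0],"fingers":0.3}]}}

```text
time_s: 3.85
eef_pos: [0.5925, -0.051, 0.0663]
orientation: [-0.707, 0.707, 0.0, -0.0]
force: [0.4, -0.3, -0.1]
gripper_width: 0.0612
finger_force: 0.0
```

```bash
python3 - <<'E'
from h import *
s=bot.read_state();print(s["time_s"],s["eef_pos"],s["force"],s["gripper_width"])
rs=[]
for n in ["scene","side"]:
    im=bot.get_image(n)[:,:,::-1].copy();cv2.imwrite(f"pics/{n}3.png",im)
    h=cv2.cvtColor(im,cv2.COLOR_BGR2HSV);m=cv2.inRange(h,(15,110,60),(32,255,255))
    k,lab,st,ce=cv2.connectedComponentsWithStats(m);g=(304,232) if n=="scene" else (278,163)
    i=min([i for i in range(1,k) if st[i,4]>40],key=lambda i:np.hypot(*(ce[i]-g)));print(ce[i],st[i]);rs.append(ray(cam(n),ce[i]))
print(tri(rs))
E
```

```text
3.85 [ 0.59246035 -0.0510156   0.06634058] [ 0.36013026 -0.32191148 -0.07418935] 0.06124360431693
[304.21755725 231.87022901] [299 219  12  27 262]
[278.03867403 162.61878453] [274 152   9  23 181]
(array([ 0.59342953, -0.05165484,  0.06366317]), [0.0004646677094690207, 0.00046466770946930946])
```

The pin hasn't moved. I descend about 50 mm.

Request:
{"op": "play_rows", "data": {"targets": [{"delta_pos":[0.001,0,-0.03],"twist":[0,0,0],"fingers":0.3},{"delta_pos":[0.001,0,-0.06],"twist":[0,0,0],"fingers":0.3},{"delta_pos":[0.001,0,-0.085],"twist":[0,0,0],"fingers":0.3},{"delta_pos":[0.001,0,-0.1],"twist":[0,0,0],"fingers":0.3},{"delta_pos":[0.001,0,-0.1],"twist":[0,0,0],"fingers":0.3}]}}

```text
time_s: 4.45
eef_pos: [0.5922, -0.0512, 0.0152]
orientation: [-0.707, 0.707, 0.001, -0.001]
force: [-0.6, 0.1, 0.4]
gripper_width: 0.0612
finger_force: 0.0
```

Request:
{"op": "play_rows", "data": {"targets": [{"delta_pos":[0,0,0],"twist":[0,0,0],"fingers":1},{"delta_pos":[0,0,0],"twist":[0,0,0],"fingers":1},{"delta_pos":[0,0,0],"twist":[0,0,0],"fingers":1},{"delta_pos":[0,0,0],"twist":[0,0,0],"fingers":1},{"delta_pos":[0,0,0],"twist":[0,0,0],"fingers":1},{"delta_pos":[0,0,0],"twist":[0,0,0],"fingers":1},{"delta_pos":[0,0,0],"twist":[0,0,0],"fingers":1},{"delta_pos":[0,0,0],"twist":[0,0,0],"fingers":1}], "grip_force": 55}}

```text
time_s: 5.25
eef_pos: [0.5932, -0.051, 0.0165]
orientation: [0.707, -0.707, 0.0, -0.0]
force: [-0.1, 1.0, 1.1]
gripper_width: 0.0188
finger_force: 55.0
```

The grip is on the pin, with an opening of 19 mm and 55 N. I pull up gently.

Request:
{"op": "play_rows", "data": {"targets": [{"delta_pos":[0,0,0.003],"twist":[0,0,0],"fingers":1},{"delta_pos":[0,0,0.006],"twist":[0,0,0],"fingers":1},{"delta_pos":[0,0,0.01],"twist":[0,0,0],"fingers":1},{"delta_pos":[0,0,0.014],"twist":[0,0,0],"fingers":1},{"delta_pos":[0,0,0.018],"twist":[0,0,0],"fingers":1},{"delta_pos":[0,0,0.021],"twist":[0,0,0],"fingers":1},{"delta_pos":[0,0,0.022],"twist":[0,0,0],"fingers":1},{"delta_pos":[0,0,0.022],"twist":[0,0,0],"fingers":1}]}}

```text
time_s: 6.05
eef_pos: [0.5931, -0.051, 0.0265]
orientation: [-0.707, 0.707, 0.0, 0.0]
force: [6.6, -2.4, -15.0]
gripper_width: 0.0189
finger_force: 55.0
```

```bash
python3 - <<'E'
from h import *
s=bot.read_state();print(s["time_s"],s["eef_pos"],s["force"],s["gripper_width"])
ims=[]
for n in ["scene","side"]:
    im=bot.get_image(n)[:,:,::-1].copy();u,v=proj(cam(n),[.593,-.051,.055]).astype(int)
    ims.append(cv2.resize(im[v-30:v+30,u-40:u+40],(400,300),interpolation=cv2.INTER_CUBIC))
cv2.imwrite("pics/e.png",np.hstack(ims))
E
```

```text
6.05 [ 0.59310047 -0.05096476  0.02654636] [  6.56424765  -2.40422341 -15.00501641] 0.018895857090408856
```

View pics/e.png

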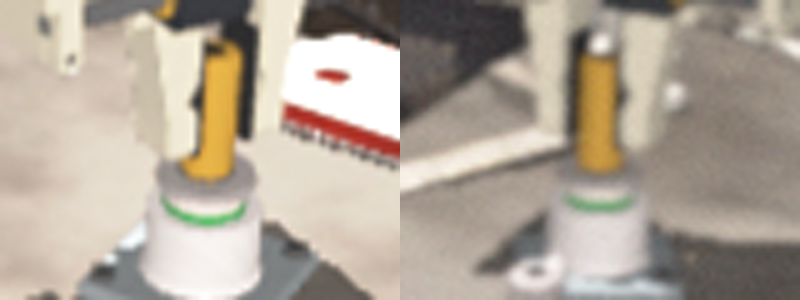

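The green band shows in both views (scene crop (203,212), side crop (600,203)) with no red. The pull is 15 N at a rise of about 10 mm. I hold it.

Request:
{"op": "play_rows", "data": {"targets": [{"delta_pos":[0,0,0],"twist":[0,0,0],"fingers":1},{"delta_pos":[0,0,0],"twist":[0,0,0],"fingers":1},{"delta_pos":[0,0,0],"twist":[0,0,0],"fingers":1},{"delta_pos":[0,0,0],"twist":[0,0,0],"fingers":1},{"delta_pos":[0,0,0],"twist":[0,0,0],"fingers":1},{"delta_pos":[0,0,0],"twist":[0,0,0],"fingers":1},{"delta_pos":[0,0,0],"twist":[0,0,0],"fingers":1},{"delta_pos":[0,0,0],"twist":[0,0,0],"fingers":1},{"delta_pos":[0,0,0],"twist":[0,0,0],"fingers":1},{"delta_pos":[0,0,0],"twist":[0,0,0],"fingers":1},{"delta_pos":[0,0,0],"twist":[0,0,0],"fingers":1},{"delta_pos":[0,0,0],"twist":[0,0,0],"fingers":1}]}}

```text
time_s: 7.35
eef_pos: [0.5931, -0.051, 0.0264]
orientation: [-0.707, 0.707, 0.0, -0.0]
force: [7.2, -1.4, -13.9]
gripper_width: 0.0188
finger_force: 55.0
```

Request:
{"op": "play_rows", "data": {"targets": [{"delta_pos":[0,0,0],"twist":[0,0,0],"fingers":1},{"delta_pos":[0,0,0],"twist":[0,0,0],"fingers":1},{"delta_pos":[0,0,-0.004],"twist":[0,0,0],"fingers":1},{"delta_pos":[0,0,-0.008],"twist":[0,0,0],"fingers":1},{"delta_pos":[0,0,-0.012],"twist":[0,0,0],"fingers":1},{"delta_pos":[0,0,-0.016],"twist":[0,0,0],"fingers":1},{"delta_pos":[0,0,-0.02],"twist":[0,0,0],"fingers":1},{"delta_pos":[0,0,-0.022],"twist":[0,0,0],"fingers":1},{"delta_pos":[0,0,-0.023],"twist":[0,0,0],"fingers":1},{"delta_pos":[0,0,-0.023],"twist":[0,0,0],"fingers":1}]}}

```text
time_s: 8.35
eef_pos: [0.5932, -0.051, 0.0165]
orientation: [0.707, -0.707, 0.0, -0.0]
force: [1.2, 0.0, 1.5]
gripper_width: 0.0194
finger_force: 55.0
```

```bash
python3 - <<'E'
from h import *
ims=[]
for n in ["scene","side"]:
    im=bot.get_image(n)[:,:,::-1].copy();u,v=proj(cam(n),[.593,-.051,.055]).astype(int)
    ims.append(cv2.resize(im[v-30:v+30,u-40:u+40],(400,300),interpolation=cv2.INTER_CUBIC))
cv2.imwrite("pics/f.png",np.hstack(ims))
E
```

```text
(no output)
```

View pics/f.png

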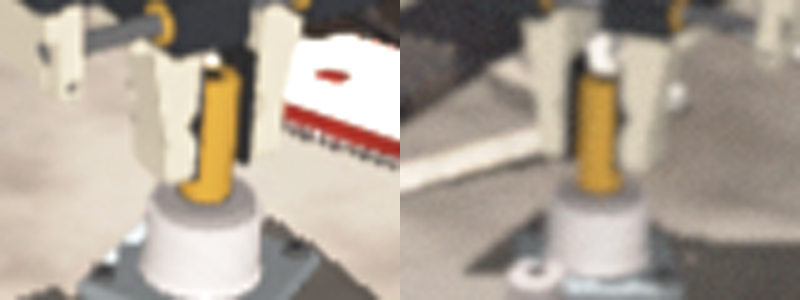

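The rim sits back on the housing (scene crop row ~200) with no band showing, so the pin is fully home. I release and rise.

Request:
{"op": "play_rows", "data": {"targets": [{"delta_pos":[0,0,0],"twist":[0,0,0],"fingers":0.3},{"delta_pos":[0,0,0],"twist":[0,0,0],"fingers":0.3},{"delta_pos":[0,0,0],"twist":[0,0,0],"fingers":0.3},{"delta_pos":[0,0,0],"twist":[0,0,0],"fingers":0.3},{"delta_pos":[0,0,0],"twist":[0,0,0],"fingers":0.3},{"delta_pos":[0,0,0],"twist":[0,0,0],"fingers":0.3},{"delta_pos":[0,0,0],"twist":[0,0,0],"fingers":0.3},{"delta_pos":[0,0,0],"twist":[0,0,0],"fingers":0.3}]}}

```text
time_s: 9.25
eef_pos: [0.593, -0.051, 0.0158]
orientation: [0.707, -0.707, -0.0, 0.0]
force: [0.1, 0.1, -0.1]
gripper_width: 0.0613
finger_force: 0.0
```

Request:
{"op": "play_rows", "data": {"targets": [{"delta_pos":[0,0,0.03],"twist":[0,0,0],"fingers":0.3},{"delta_pos":[0,0,0.08],"twist":[0,0,0],"fingers":0.3},{"delta_pos":[0,0,0.14],"twist":[0,0,0],"fingers":0.3},{"delta_pos":[0,0,0.2],"twist":[0,0,0],"fingers":0.3},{"delta_pos":[0,0,0.2],"twist":[0,0,0],"fingers":0.3},{"delta_pos":[0,0,0.2],"twist":[0,0,0],"fingers":0.3}]}}

```text
time_s: 9.85
eef_pos: [0.5933, -0.0509, 0.1166]
orientation: [-0.707, 0.707, -0.0, 0.001]
force: [-0.3, -0.8, -1.4]
gripper_width: 0.0614
finger_force: 0.0
```

```bash
python3 - <<'E'
from h import *
for n in ["scene","side"]:
    im=bot.get_image(n)[:,:,::-1].copy();cv2.imwrite(f"pics/{n}9.png",im)
    h=cv2.cvtColor(im,cv2.COLOR_BGR2HSV);m=cv2.inRange(h,(15,110,60),(32,255,255))
    k,lab,st,ce=cv2.connectedComponentsWithStats(m);g=(304,232) if n=="scene" else (278,163)
    i=min([i for i in range(1,k) if st[i,4]>40],key=lambda i:np.hypot(*(ce[i]-g)));print(ce[i],st[i])
    x,y=(227,205) if n=="scene" else (264,208)
    print("steel diff",cv2.absdiff(im,cv2.imread(f"pics/{n}0.png"))[y-22:y+22,x-14:x+14].mean())
E
```

```text
[304.23282443 231.88931298] [299 219  12  27 262]
steel diff 3.961038961038961
[278.00540541 162.82162162] [273 152  10  23 185]
steel diff 15.694264069264069
```

The brass pin is back exactly where it was. The steel difference in the side view needs a glance.

```bash
python3 - <<'E'
import cv2,numpy as np
W=[cv2.resize(cv2.imread(f"pics/{n}.png")[y-40:y+40,x-26:x+26],(195,300)) for n,x,y in [("scene0",227,205),("scene9",227,205),("side0",264,208),("side9",264,208)]]
cv2.imwrite("pics/g.png",np.hstack(W))
E
```

```text
(no output)
```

View pics/g.png

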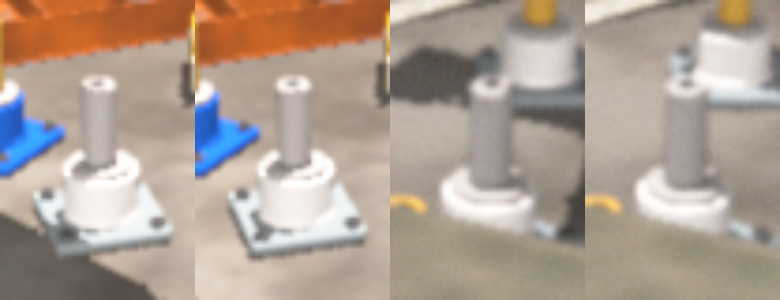

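The before and after crops show the steel pin at the same pixels, with only the arm's shadow changed. I hand in.

```bash
python3 -c "
from bench import bot
print(bot.job_done())"
```

```text
the job is handed in; nothing more can be done
None
```

The brass dowel was pulled about 10 mm into the green and held there over a second with no red seen, then lowered fully home and released; the steel dowel was left alone, but a first grip missed and the fingertips pressed the brass dowel's top with about 10 N, because they sit 37 mm higher than the reported TCP.

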